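# Stir the drying beads and pack up the kit

## Task

Take the stirrer out of the kit case and, with its blade down among the beads near the bottom of the bowl, stir them anticlockwise (seen from above) through at least three full turns, about halfway between the bowl's middle and its wall, so that the beads are well moved about. Afterwards press the stirrer upright back into its white-framed cutout; press each humidity gauge that is there too (before or after, in any order), dial up, fully home into the cutout framed in its colour. Keep all beads in the bowl, and do not push or knock over the two vials behind it.

Things in the scene. Friction and masses are not known exactly. Their poses are not given: they have to be found in the camera images.
- case: open kit case without lid, fixed to the worktop: grey insert, its flat face 38 mm above the worktop, 112 (x) by 314 mm (y) over its blue shell, with four rectangular cutouts 18 mm deep in a row along y, each framed in its item's colour and 2 mm larger than its item on each side. Origin: centre of the underside, x across the case, y along the row, z up
- cut_stirrer (a point): floor centre of the white-framed cutout for the stirrer's blade, at the case's -y end, floor 20 mm above the worktop (18 mm below the insert's face); axes as the case's. In every cutout a sprung black rubber bead on the +x wall grips the item with 1 to 4 N and holds it about 2 mm off centre towards -x: an item just laid on does not sink in, it needs a push of 3 to 8 N
- stirrer: stirrer about 112 mm tall, 80 g, at first standing upright in the white-framed cutout. White blade 12 mm thick (x) by 32 mm wide (y) from height 0 to 40 mm, thin round steel stem, black square handle 16 mm (x) by 22 mm (y) from height 60 to 112 mm, to be gripped from above across its x. Origin: centre of the blade's underside, z up to the handle
- bowl: round steel bowl fixed to the worktop, 52 mm high, outer radius 67 mm at the rim and 60 mm at the foot, walls 4 mm, inner radius about 58 mm at the floor; origin at the centre of its underside
- bowl_floor (a point): centre of the bowl's inner floor, 6 mm above the worktop, z up, axes parallel to the world's
- way_0 (a point): point on the bowl's floor 30 mm from its centre, nearest the robot (-x of the centre); anticlockwise from above the order is way_0, way_1, way_2
- way_1 (a point): point on the bowl's floor 30 mm from its centre, to the far right (+x, -y); anticlockwise from above the order is way_0, way_1, way_2
- way_2 (a point): point on the bowl's floor 30 mm from its centre, to the far left (+x, +y); anticlockwise from above the order is way_0, way_1, way_2
- bead_0: orange round bead, 20 mm across, 12 g, loose on the bowl's floor about 41 mm from its centre at the start; origin at its centre
- bead_1: white round bead, 20 mm across, 12 g, loose on the bowl's floor about 41 mm from its centre at the start; origin at its centre
- bead_2: orange round bead, 20 mm across, 12 g, loose on the bowl's floor about 41 mm from its centre at the start; origin at its centre
- bead_3: white round bead, 20 mm across, 12 g, loose on the bowl's floor about 41 mm from its centre at the start; origin at its centre
- bead_4: orange round bead, 20 mm across, 12 g, loose on the bowl's floor about 41 mm from its centre at the start; origin at its centre
- bead_5: white round bead, 20 mm across, 12 g, loose on the bowl's floor about 41 mm from its centre at the start; origin at its centre
- gauge_blue: blue slab-shaped humidity gauge with a white dial on top, 24 mm (its x) by 72 mm (its y), 30 mm high, 50 g, lying flat dial up on the worktop; may be absent. Origin: centre of its underside, z up. Its upper 12 mm stand out of the insert when it is home
- cut_blue (a point): floor centre of the blue-framed cutout, which fits the blue gauge (24 mm (its x) by 72 mm (its y); cutout x and y the same way, either way round), floor 20 mm above the worktop; axes as the case's
- gauge_green: green slab-shaped humidity gauge with a white dial on top, 44 by 44 mm, 30 mm high, 50 g, lying flat dial up on the worktop; may be absent. Origin: centre of its underside, z up. Its upper 12 mm stand out of the insert when it is home
- cut_green (a point): floor centre of the green-framed cutout, which fits the green gauge (44 by 44 mm; cutout x and y the same way, either way round), floor 20 mm above the worktop; axes as the case's
- gauge_orange: orange slab-shaped humidity gauge with a white dial on top, 32 mm (its x) by 54 mm (its y), 30 mm high, 50 g, lying flat dial up on the worktop; may be absent. Origin: centre of its underside, z up. Its upper 12 mm stand out of the insert when it is home
- cut_orange (a point): floor centre of the orange-framed cutout, which fits the orange gauge (32 mm (its x) by 54 mm (its y); cutout x and y the same way, either way round), floor 20 mm above the worktop; axes as the case's
- purple_vial: small glass vial with purple cap, 21 mm across, 38 mm tall, standing behind the bowl; a bystander; origin at its underside
- red_vial: small glass vial with red cap, 21 mm across, 38 mm tall, standing behind the bowl; a bystander; origin at its underside

How it is judged (in metres and radians):
On the way, in this order (a step that is already met when the one before it is completed fails the run):
1. stirring, turn 1: the blade, under 12 mm above the bowl floor, is within 22 mm of way_0 (nearest the robot) (horizontal distance between stirrer and way_0 below 0.022 m and z of stirrer in the frame of bowl_floor below 0.012 m), for 0.08 s.
2. stirring, turn 1: the blade, under 12 mm above the bowl floor, is within 22 mm of way_1 (far right) (horizontal distance between stirrer and way_1 below 0.022 m and z of stirrer in the frame of bowl_floor below 0.012 m), for 0.08 s.
3. stirring, turn 1: the blade, under 12 mm above the bowl floor, is within 22 mm of way_2 (far left) (horizontal distance between stirrer and way_2 below 0.022 m and z of stirrer in the frame of bowl_floor below 0.012 m), for 0.08 s.
4. stirring, turn 2: the blade, under 12 mm above the bowl floor, is within 22 mm of way_0 (nearest the robot) (all of step 1), for 0.08 s.
5. stirring, turn 2: the blade, under 12 mm above the bowl floor, is within 22 mm of way_1 (far right) (all of step 2), for 0.08 s.
6. stirring, turn 2: the blade, under 12 mm above the bowl floor, is within 22 mm of way_2 (far left) (all of step 3), for 0.08 s.
7. stirring, turn 3: the blade, under 12 mm above the bowl floor, is within 22 mm of way_0 (nearest the robot), and 2 beads of each colour lie over 12 mm from their start (all of step 4 and (distance of each of bead_0, bead_2 from where it was at the start of the episode above 0.012 m or distance of each of bead_0, bead_4 from where it was at the start of the episode above 0.012 m or distance of each of bead_2, bead_4 from where it was at the start of the episode above 0.012 m) and (distance of each of bead_1, bead_3 from where it was at the start of the episode above 0.012 m or distance of each of bead_1, bead_5 from where it was at the start of the episode above 0.012 m or distance of each of bead_3, bead_5 from where it was at the start of the episode above 0.012 m)), for 0.08 s.
At the end, for the whole second after the job is handed in: The stirrer and every gauge present stand at rest in their own cutouts: within 6 mm of its centre, underside within 3 mm of its floor, tilted less than 0.12 rad; all six beads lie in the bowl (horizontal distance between stirrer and cut_stirrer below 0.006 m and z of stirrer in the frame of cut_stirrer below 0.003 m and angle between each of stirrer, gauge_blue, gauge_green, gauge_orange's own z axis and vertical below 0.12 rad and linear speed of each of stirrer, gauge_blue, gauge_green, gauge_orange below 0.02 m/s and horizontal distance between gauge_blue and cut_blue below 0.006 m and z of gauge_blue in the frame of cut_blue below 0.003 m and horizontal distance between gauge_green and cut_green below 0.006 m and z of gauge_green in the frame of cut_green below 0.003 m and horizontal distance between gauge_orange and cut_orange below 0.006 m and z of gauge_orange in the frame of cut_orange below 0.003 m and horizontal distance between each of bead_0, bead_1, bead_2, bead_3, bead_4, bead_5 and bowl_floor below 0.06 m and z of each of bead_0, bead_1, bead_2, bead_3, bead_4, bead_5 in the frame of bowl_floor below 0.045 m); the robot touches nothing.
It fails at once if the purple vial is pushed more than 30 mm or knocked over (distance of purple_vial from where it was at the start of the episode above 0.03 m or angle between purple_vial's own z axis and vertical above 0.5 rad).
It fails at once if the red vial is pushed more than 30 mm or knocked over (distance of red_vial from where it was at the start of the episode above 0.03 m or angle between red_vial's own z axis and vertical above 0.5 rad).
Of gauge_blue, gauge_green, gauge_orange only 2 to 3 are there at a start; the rules pass over those that are not, and their reading is None.
At some moment in a run one of gauge_blue, gauge_green, gauge_orange may be knocked a few centimetres aside while the robot is not near it.
It also fails if it takes over 210 s, if anything falls off the work surface, if the arm or the gripper's body presses on something with over 40 N, if the wrist force passes 120 N, or if a joint passes its speed limit or range.

## Robot

A 6-joint arm with a two-finger parallel gripper is mounted at the origin on a cart in front of the work surface, level with it; the furniture and walls round the work are solid. World frame = base frame: x ahead of the robot, y to its left, z up, the work surface at z = 0. Lengths are in mm, angles in rad, forces in N, time in s.
With the tool pointing down it reaches from about 425 to 925 mm from the base axis. Payload 12.5 kg.
Tool frame: the origin (TCP) lies midway between the tips of the shut fingers; the grasp point (between the pads) lies 19 mm behind it (robot.tcp_to_grasp is the z of the grasp point in the tool frame, in mm); z points along the fingers, y is the line along which they close (so a half turn about z gives the same grasp; the last joint's range is limited). The gripper opens to 85 mm and grips with 20 to 120 N. Pads are 22 mm wide; open, the fingers measure 114 mm over their backs; the gripper's body (76 mm by 85 mm) begins 54 mm behind the grasp point. The pads swing forward as they close: fully open they stand 13 mm farther back than shut.
Start: joints at [-1.207, 0.491, 1.559, -0, 1.092, -0.106], TCP at [282.966, -557.292, 231.327] pointing down, gripper open.
Joint ranges: [-3.1, 3.1], [-0.84, 2.19], [0.05, 2.79], [-1.13, 4.28], [0.06, 2.93], [-2.69, 2.69]. Speed limits (rad/s): [2.22, 2.22, 2.79, 3.14, 3.14, 3.14].

## Interface

Orientations are given as a rotation vector (axis times angle).
In Python, from plant import robot gives the robot as it stands.
- The arm moves only by the shell command python3 shift.py FILE [OPENING], which reads ROWS from the file FILE. ROWS is one flat JSON list of numbers that holds 1 to 20 rows one after another, with no inner brackets; each row has 4 numbers: dx, dy, dz in mm, then a turn about the tool's z in rad; each row is the pose to reach, as a shift and turn from the pose commanded when the command began, along the tool's axes at that moment; what a row does not reach only later rows make up. A row lasts 1/12 s, in which the tool goes at most 41.7 mm and 0.125 rad, less where a joint would pass 70% of its speed; a pose out of reach is approached as far as the arm can. OPENING is the opening from 0.0 (shut) to 1.0 (fully open), set as the command begins (- or left out keeps the last). The fingers move at their own pace and stop on an object; the grip force is fixed at half the most. Time passes only in rows, so rows that do not move let the fingers close. It prints the time, the measured TCP pose, the force, the opening and the grip force at its end. Input that does not fit is refused with a message, and nothing moves.
- robot.get_obs(): the state, without advancing time (a new reading comes with each control period).
- robot.capture(name): name is "side" or "top" or "wrist"; returns the picture (480x640x3 uint8, blue, green, red); there is no depth.
- robot.get_calibration(name): a dict with "camera_matrix" (3x3 intrinsics, pixels), "world_from_camera" (4x4, takes a point from camera to world coordinates). Camera axes: x right, y up, looking along -z (the intrinsics and any distortion apply to the point x, -y, -z); pixel columns grow to the right and rows downward; lengths in mm; the calibration is good to about 2 mm. A picture is of the moment at which its call begins: read the wrist's pose just before it. get_calibration takes no time and is no camera call; for the wrist camera it gives the pose at the moment of the call.
- robot.job_done(): hands the job in; it is judged then, once.
The state is a dict: "time_s": time; "joint_positions": joint angles; "qd": joint speeds; "effort": joint torques, N m; "position": TCP position; "tool_rot": TCP orientation; "ft_force": force on the tool from outside, world axes, zero at the start; "wrist_torque": the same for the moment, N m; "gripper_width": opening from 0.0 (shut) to 1.0 (fully open); "grasp_force": force on a finger pad.
Only numpy, scipy, OpenCV 4.12 (cv2) and the standard library are available. Lean on these libraries where they do the work, as an engineer would, in place of code of your own. Each camera call takes 0.05 s, during which the arm holds its last target. There are 200 camera calls.

## Working session

There is one attempt and no reset: what is moved stays moved. The work goes in short steps, Python scripts to look and compute and a shell command to move; the robot and the scene stay as the last step left them, time stands still between calls to the robot, and variables do not carry over. Pictures are saved under pics/ and viewed, at most 14 in all, crops included, and the job is handed in when it is done.

```bash
ls; mkdir -p pics
python3 - <<'E'
from plant import robot
import cv2
o=robot.get_obs();print(o)
for n in("top","side"):
    cv2.imwrite(f"pics/{n}0.png",robot.capture(n));c=robot.get_calibration(n);print(n,c)
E
```

```text
pics
plant.py
shift.py
{'time_s': 0.0, 'joint_positions': array([-1.20661090e+00,  4.91529405e-01,  1.55947235e+00,  4.66551426e-05,
        1.09169651e+00, -1.05605203e-01]), 'qd': array([ 4.13144375e-05, -7.48400006e-04, -6.92881437e-04, -8.24235785e-04,
       -3.11988407e-04, -5.97818965e-04]), 'effort': array([-2.23889692e-03, -6.18441796e+01, -2.61592072e+01, -8.91467312e-05,
        4.07325482e-03, -3.39957694e-05]), 'position': array([ 282.8797114 , -557.05445182,  230.7385869 ]), 'tool_rot': array([-3.05425687e+00, -7.30888671e-01,  1.59383455e-04]), 'ft_force': array([0.20017544, 0.10179256, 0.57080422]), 'wrist_torque': array([-0.00454121,  0.01816807,  0.01295424]), 'grasp_force': 0.0, 'gripper_width': 1.0013647200651605}
top {'camera_matrix': array([[528.93933563,   0.        , 313.44545881],
       [  0.        , 528.93933563, 228.77432968],
       [  0.        ,   0.        ,   1.        ]]), 'world_from_camera': array([[ 2.04127547e-02,  9.85566054e-01, -1.68056158e-01,
         3.68408226e+02],
       [-9.99789007e-01,  1.97366624e-02, -5.69252095e-03,
        -5.52795358e-01],
       [-2.29348775e-03,  1.68136899e-01,  9.85760987e-01,
         1.15698319e+03],
       [ 0.00000000e+00,  0.00000000e+00,  0.00000000e+00,
         1.00000000e+00]])}
side {'camera_matrix': array([[515.9259871 ,   0.        , 311.5515093 ],
       [  0.        , 515.9259871 , 245.62657485],
       [  0.        ,   0.        ,   1.        ]]), 'world_from_camera': array([[ 9.98343242e-01,  2.63737123e-02, -5.11390148e-02,
         5.03527449e+02],
       [-5.66159839e-02,  6.08837155e-01, -7.91272361e-01,
        -8.68375264e+02],
       [ 1.02665426e-02,  7.92856700e-01,  6.09321632e-01,
         6.86723159e+02],
       [ 0.00000000e+00,  0.00000000e+00,  0.00000000e+00,
         1.00000000e+00]])}
```
View pics/top0.png

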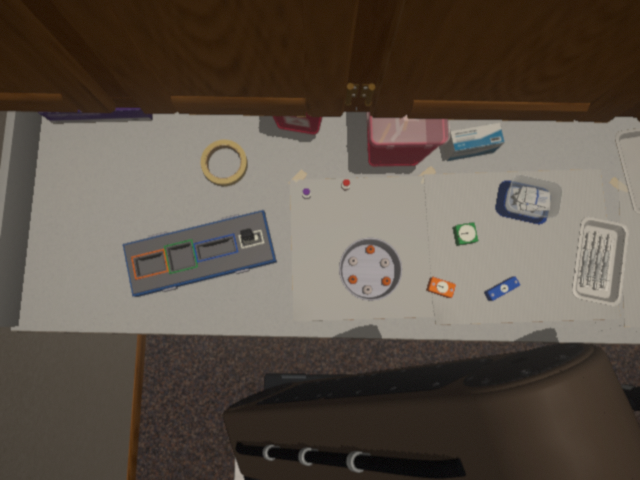

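View pics/side0.png

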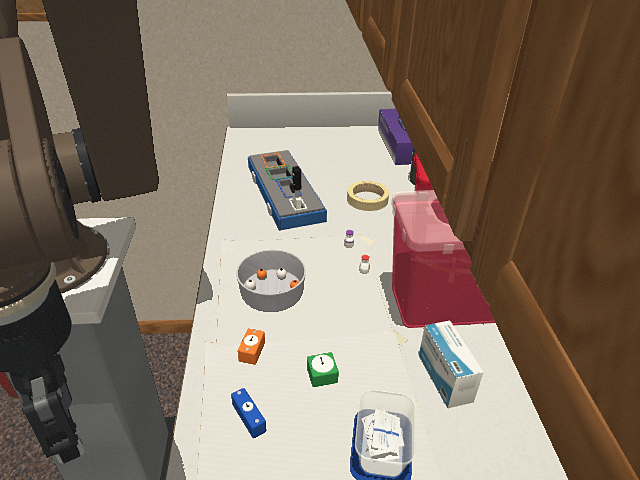

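The top view shows the bowl at (369,269), with the vials at (306,192) and (346,184). The case is at (200,253), with its white frame and the stirrer at (248,237). All three gauges are present: green (466,234), orange (441,287) and blue (503,288). The side view agrees.

Create h.py:
```python
import numpy as np,cv2,json
from scipy.spatial.transform import Rotation as R
from plant import robot
def ray(c,px):
    K=c["camera_matrix"];T=c["world_from_camera"]
    d=np.linalg.solve(K,np.array([px[0],px[1],1.]));d=np.array([d[0],-d[1],-d[2]])
    return T[:3,3],T[:3,:3]@d
def onz(c,px,z):
    o,d=ray(c,px);return o+d*(z-o[2])/d[2]
def tri(views):
    A=np.zeros((3,3));b=np.zeros(3);rs=[]
    for c,p in views:
        o,d=ray(c,p);d=d/np.linalg.norm(d);M=np.eye(3)-np.outer(d,d);A+=M;b+=M@o;rs.append((M,o))
    x=np.linalg.solve(A,b);return x,max(np.linalg.norm(M@(x-o)) for M,o in rs)
def proj(c,P):
    T=c["world_from_camera"];q=T[:3,:3].T@(np.asarray(P,float)-T[:3,3]);q=np.array([q[0],-q[1],-q[2]])
    q=c["camera_matrix"]@q;return q[:2]/q[2]
HSV=dict(orange=((5,150,120),(16,255,255)),green=((50,110,40),(75,255,255)),blue=((105,140,50),(125,255,255)),white=((0,0,190),(179,40,255)),purple=((130,80,60),(160,255,255)),red=((0,170,100),(4,255,255)))
def blobs(img,col,amin=30,amax=1e9,roi=None):
    m=cv2.inRange(cv2.cvtColor(img,cv2.COLOR_BGR2HSV),*[np.array(v) for v in HSV[col]])
    if roi: k=np.zeros_like(m);x0,y0,x1,y1=roi;k[y0:y1,x0:x1]=1;m*=k
    cs,_=cv2.findContours(m,cv2.RETR_EXTERNAL,cv2.CHAIN_APPROX_NONE)
    return sorted([c for c in cs if amin<=cv2.contourArea(c)<=amax],key=cv2.contourArea,reverse=True)
def shot(name):
    c=robot.get_calibration(name);return robot.capture(name),c
def tool():
    o=robot.get_obs();return np.array(o["position"]),R.from_rotvec(o["tool_rot"]).as_matrix(),o
def delta(P,yaw=None):
    """shift in tool axes to bring TCP to world P; yaw=desired dir (deg) of tool y in world, mod 180"""
    p,M,o=tool();d=M.T@(np.asarray(P)-p);out=[np.round(d,1)]
    if yaw is not None:
        cur=np.degrees(np.arctan2(M[1,1],M[0,1]));e=(yaw-cur+90)%180-90
        out+=["turn rad",round(-np.radians(e),3),"j6",round(o["joint_positions"][5],2)]
    return out
def rect(c,cnt,z):
    """min-area rectangle of a contour cast onto plane z -> centre, sizes, angle(deg) of long side"""
    P=np.array([onz(c,p[0],z)[:2] for p in cnt],np.float32)
    (cx,cy),(w,h),a=cv2.minAreaRect(P)
    if w<h:w,h,a=h,w,a+90
    return np.round([cx,cy,w,h,a%180],1)
```

Run:
```python
from h import *
t=cv2.imread("pics/top0.png");s=cv2.imread("pics/side0.png")
ct=robot.get_calibration("top");cs=robot.get_calibration("side")
for col in("orange","green","blue","purple","red"):
    for c in blobs(t,col,15):
        m=cv2.moments(c);p=(m["m10"]/m["m00"],m["m01"]/m["m00"])
        if p[1]<330 and p[1]>130: print("top",col,np.round(p),cv2.contourArea(c),rect(ct,c,38 if p[0]<280 else 30))
    for c in blobs(s,col,25):
        m=cv2.moments(c);p=(m["m10"]/m["m00"],m["m01"]/m["m00"]);print("  side",col,np.round(p),cv2.contourArea(c))
# gauge dials: two views
def dial(i,roi):
    c=blobs(i,"white",10,roi=roi)[0];return cv2.minAreaRect(c)[0]
for n,a,b in(("orange",(425,272,460,302),(235,325,268,366)),("green",(452,220,480,246),(304,350,342,388)),("blue",(484,275,522,302),(230,388,268,438))):
    try:print(n,tri([(ct,dial(t,a)),(cs,dial(s,b))]))
    except Exception as e:print(n,e)
# bowl rim by hand px
print("bowl",onz(ct,(369,268.5),52))
print(delta([600,0,400],0))
p,M,o=tool();print(M.round(2))
```

```text
top orange [149. 264.] 722.5 [477.1 353.2  71.   49.2 105.4]
top orange [440. 287.] 161.0 [ 440.7 -267.6   52.    30.4   73.6]
top orange [352. 279.] 33.5 [453.9 -79.3  14.9  12.7  91.2]
top orange [386. 281.] 32.5 [ 451.1 -150.5   12.9   12.7   91.2]
top orange [370. 249.] 31.0 [ 5.189e+02 -1.163e+02  1.310e+01  1.290e+01  2.000e-01]
  side orange [572. 369.] 726.5
  side orange [251. 346.] 625.0
  side orange [440. 144.] 245.5
  side orange [164. 322.] 137.0
  side orange [261. 273.] 52.0
  side orange [293. 283.] 25.5
  side green [323. 374.] 432.0
top blue [495. 292.] 70.0 [ 432.2 -381.4   29.3   19.3  117. ]
top blue [511. 283.] 61.0 [ 451.4 -416.1   24.6   18.5  117. ]
  side blue [249. 413.] 837.0
  side blue [290. 211.] 764.0
  side blue [372. 467.] 556.0
top purple [306. 191.] 16.5 [644.   25.   11.    9.   91.1]
  side purple [398. 137.] 876.0
orange (array([ 441.60463294, -272.20074379,   18.27388315]), np.float64(0.36134689094411754))
green (array([ 559.91473653, -327.75687909,   18.25007387]), np.float64(1.0603423190575871))
blue list index out of range
bowl [ 474.83108229 -112.0854037    52.        ]
[array([ 535. , -353.3, -168.8]), 'turn rad', np.float64(-1.101), 'j6', np.float64(-0.11)]
[[ 0.89  0.45 -0.  ]
 [ 0.45 -0.89  0.  ]
 [ 0.   -0.   -1.  ]]
```

```bash
python3 - <<'E'
from h import *
p,M,o=tool();c=robot.get_calibration("wrist");T=c["world_from_camera"]
print(c["camera_matrix"].round(1),"cam pos in tool",(M.T@(T[:3,3]-p)).round(1),"\nlook dir in tool",(M.T@-T[:3,2]).round(3),"cam x in tool",(M.T@T[:3,0]).round(3))
print(delta([440,-330,330],0))
E
echo '[0,0,-30,0,0,0,-60,0,0,0,-80,0]' > mv.in && python3 shift.py mv.in 1.0
```

```text
[[394.9   0.  317.4]
 [  0.  394.9 242.7]
 [  0.    0.    1. ]] cam pos in tool [  72.1    0.6 -143. ] 
look dir in tool [-0.286  0.001  0.958] cam x in tool [-0.     1.    -0.002]
[array([ 242.9, -131.5,  -99.1]), 'turn rad', np.float64(-1.101), 'j6', np.float64(-0.11)]
time_s: 0.35
position: [283.0, -557.5, 313.4]
tool_rot: [3.054, 0.731, 0.0]
ft_force: [-0.4, -0.8, -0.4]
gripper_width: 0.999
grasp_force: 0.0
```

```bash
echo '[25,-15,0,-0.11,50,-28,0,-0.22,75,-40,0,-0.33,100,-54,0,-0.44,125,-67,-5,-0.55,150,-80,-8,-0.66,175,-94,-12,-0.77,200,-107,-15,-0.88,225,-120,-18,-0.99,243,-131,-18,-1.1,243,-131,-18,-1.1,243,-131,-18,-1.1]' > mv.in && python3 shift.py mv.in
python3 - <<'E'
from h import *
i,c=shot("wrist");cv2.imwrite("pics/w1.png",i)
E
```

```text
time_s: 1.35
position: [440.7, -329.8, 329.2]
tool_rot: [-2.222, -2.221, 0.0]
ft_force: [0.4, 0.6, -0.3]
gripper_width: 0.997
grasp_force: 0.0
```

View pics/w1.png

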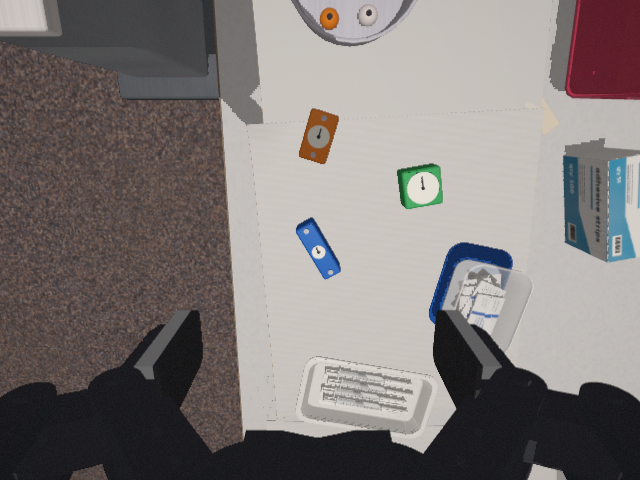

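```bash
cat >> h.py <<'E'
HSV["orange"]=((3,150,60),(18,255,255));HSV["green"]=((50,110,30),(80,255,255))
def gauge(img,c,col,near,z=30,rad=90):
    """blob of colour nearest the pixel 'near' -> dial pixel, rect on plane z"""
    cs=blobs(img,col,200);cs=[k for k in cs if np.hypot(*(np.array(cv2.minAreaRect(k)[0])-near))<rad]
    k=cs[0];m=np.zeros(img.shape[:2],np.uint8);cv2.drawContours(m,[cv2.convexHull(k)],-1,255,-1)
    hs=cv2.cvtColor(img,cv2.COLOR_BGR2HSV);w=cv2.bitwise_and(m,((hs[...,1]<90)&(hs[...,2]>70)).astype(np.uint8)*255)
    w=cv2.morphologyEx(w,cv2.MORPH_CLOSE,np.ones((5,5)))
    ds,_=cv2.findContours(w,cv2.RETR_EXTERNAL,cv2.CHAIN_APPROX_NONE);d=max(ds,key=cv2.contourArea)
    e=cv2.fitEllipse(d)
    return np.array(e[0]),rect(c,k,z),e[1]
E
python3 - <<'E'
from h import *
i=cv2.imread("pics/w1.png");c=robot.get_calibration("wrist")
t=cv2.imread("pics/top0.png");ct=robot.get_calibration("top");s=cv2.imread("pics/side0.png");cs=robot.get_calibration("side")
N=dict(orange=((319,136),(441,287),(251,346)),green=((422,186),(466,234),(323,374)),blue=((318,249),(503,288),(249,413)))
import pickle;D={"c":c}
for k,(a,b,d) in N.items():
    g=gauge(i,c,k,a);D[k]=g[0];print(k,"wrist",g[0].round(1),np.round(g[2],1),g[1],onz(c,g[0],30).round(1))
    try:
        h=gauge(s,cs,k,d,rad=30);print("  side",h[0].round(1),"tri",*tri([(c,g[0]),(cs,h[0])]))
    except Exception as e: print(e)
pickle.dump(D,open("w1.pkl","wb"))
p=D["orange"];P=onz(c,p,30);print(delta([P[0],P[1]-60,200],0))
E
```

```text
orange wrist [316.8 135.6] [21.1 25.9] [ 440.8 -271.3   52.7   30.5   72.8] [ 439.7 -270.4   30. ]
  side [250.8 339.5] tri [ 440.58012445 -270.27674107   29.56221911] 0.8770880762176116
green wrist [423.4 188.5] [32.6 36.1] [ 554.9 -325.5   46.6   45.6   10.1] [ 559.3 -328.1   30. ]
  side [323.  362.3] tri [ 558.98356138 -327.52864574   32.94273095] 0.4336635878145252
blue wrist [316.6 252.8] [13.9 17.7] [ 440.8 -398.8   74.5   24.8  119.3] [ 439.1 -403.7   30. ]
  side [248.6 405.2] tri [ 441.20167487 -402.53009097   32.91383756] 2.1151316399286975
[array([  0.2,  -0.5, 129.1]), 'turn rad', np.float64(-0.002), 'j6', np.float64(-0.76)]
```

```bash
echo '[12,0,35,0.06,24,0,70,0.12,36,0,105,0.18,48,0,140,0.24,60,0,179,0.30,60,0,179,0.3,60,0,179,0.3]' > mv.in && python3 shift.py mv.in
cat > look.py <<'E'
import sys,pickle
from h import *
col=sys.argv[1]
i,c=shot("wrist");cv2.imwrite(f"pics/l_{sys.argv[2]}.png",i)
P=np.array([float(v) for v in sys.argv[3].split(",")])
g=gauge(i,c,col,proj(c,[*P[:2],30]),rad=150)
print(g[0].round(1),g[1],"dial@30",onz(c,g[0],30).round(1))
try:
    D=pickle.load(open("w1.pkl","rb"));print("tri",*tri([(D["c"],D[col]),(c,g[0])]))
except Exception as e:print(e)
a=g[1][4];Q=onz(c,g[0],30)
print("to grasp(z 11+):",*delta([Q[0],Q[1],11],a-90))
E
python3 look.py orange o1 440.5,-270.3
```

```text
time_s: 1.98
position: [439.8, -271.0, 149.8]
tool_rot: [-2.527, -1.862, 0.002]
ft_force: [0.4, -0.4, 0.5]
gripper_width: 1.003
grasp_force: 0.0
[319.3 231.8] [ 441.6 -268.1   56.2   30.7   73.2] dial@30 [ 441.3 -270.3   30. ]
tri [ 440.39023802 -270.63908025   27.68621809] 0.7198067659368247
to grasp(z 11+): [  1.8   0.  140.3] turn rad -0.007 j6 -0.38
```

```bash
echo '[1,0,35,0,2,0,70,0,2,0,105,0,2,0,130,0,2,0,138,0,2,0,138,0,2,0,138,0]' > mv.in && python3 shift.py mv.in; echo '[0,0,0,0,0,0,0,0,0,0,0,0,0,0,0,0,0,0,0,0,0,0,0,0]' > mv.in && python3 shift.py mv.in 0.0;  echo '[0,0,-10,0,0,0,-40,0,0,0,-80,0,0,0,-120,0,0,0,-160,0,0,0,-200,0,0,0,-210,0]' > mv.in && python3 shift.py mv.in
```

```text
time_s: 2.62
position: [441.9, -269.9, 14.0]
tool_rot: [2.528, 1.862, 0.001]
ft_force: [0.2, 0.0, -0.4]
gripper_width: 1.001
grasp_force: 0.0
time_s: 3.12
position: [441.3, -268.7, 13.3]
tool_rot: [2.528, 1.863, 0.0]
ft_force: [-2.3, 0.5, 11.7]
gripper_width: 0.358
grasp_force: 59.7
time_s: 3.7
position: [442.1, -269.3, 228.8]
tool_rot: [2.523, 1.859, 0.003]
ft_force: [-0.2, -0.3, -0.3]
gripper_width: 0.357
grasp_force: 59.8
```

```bash
echo '[38,-8,0,-0.04,76,-16,0,-0.08,114,-24,0,-0.12,152,-32,0,-0.16,190,-40,0,-0.2,228,-48,0,-0.24,266,-56,0,-0.28,304,-64,0,-0.32,342,-72,0,-0.36,380,-80,0,-0.4,418,-88,0,-0.44,456,-95,0,-0.48,485,-101,0,-0.52,510,-106,0,-0.56,510,-106,0,-0.56,510,-106,0,-0.56]' > mv.in && python3 shift.py mv.in
python3 - <<'E'
from h import *
i,c=shot("wrist");cv2.imwrite("pics/c1.png",i)
import pickle;pickle.dump(c,open("c1.pkl","wb"))
E
```

```text
time_s: 5.03
position: [490.4, 250.8, 222.1]
tool_rot: [-1.913, -2.492, 0.001]
ft_force: [-1.0, -1.5, -0.2]
gripper_width: 0.358
grasp_force: 59.8
```

View pics/c1.png

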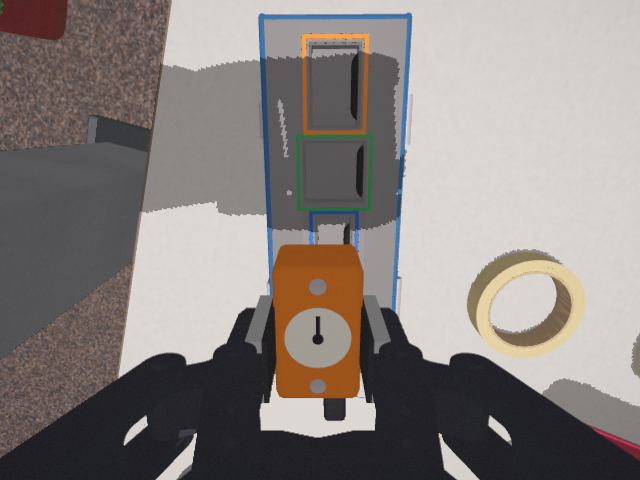

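The wrist view shows the empty orange frame (outer 303–368 × 35–133) and the green frame (298–372 × 135–210). The bead is on the right wall, and the orange gauge is held with its dial at (318,338).

```bash
cat >> h.py <<'E'
def frame(img,c,col,near,z=38,rad=60):
    cs=[k for k in blobs(img,col,20) if np.hypot(*(np.array(cv2.minAreaRect(k)[0])-near))<rad]
    k=np.vstack(cs);r=rect(c,cv2.convexHull(k),z);return np.array(cv2.minAreaRect(k)[0]),r
E
python3 - <<'E'
from h import *
import pickle
i=cv2.imread("pics/c1.png");c=pickle.load(open("c1.pkl","rb"))
HSV["orange"]=((3,120,60),(22,255,255));HSV["green"]=((50,80,30),(85,255,255))
t=cv2.imread("pics/top0.png");ct=robot.get_calibration("top")
for col,near,nt in(("orange",(335,84),(150,264)),("green",(335,172),(181,257))):
    a=frame(i,c,col,near,rad=25);b=frame(t,ct,col,nt,rad=14);print(col,a,b,"tri",*tri([(c,a[0]),(ct,b[0])]))
# shell outline direction
b=[k for k in blobs(i,"blue",20)];
p,M,o=tool();print("tool",p.round(1),"ytool deg",np.degrees(np.arctan2(M[1,1],M[0,1])).round(2))
k=i[240:400,250:390];
m=cv2.inRange(cv2.cvtColor(i,cv2.COLOR_BGR2HSV),(0,0,120),(179,70,255));m[:300]=0;m[372:]=0;m[:,:280]=0;m[:,355:]=0
d=max(cv2.findContours(m,cv2.RETR_EXTERNAL,cv2.CHAIN_APPROX_NONE)[0],key=cv2.contourArea);e=cv2.fitEllipse(d)
P=onz(c,e[0],p[2]+17);print("dial in hand",np.round(e[0],1),np.round(e[1],1),"offset in tool",(M.T@(P-p)).round(1))
E
```

```text
orange (array([335.,  84.]), array([476.8, 351.4,  72.1,  50.3, 105.4])) (array([149.18536377, 263.80334473]), array([477.1, 353. ,  72.7,  51.3, 105.4])) tri [476.61895037 352.28038811  40.5380489 ] 0.127314523652904Traceback (most recent call last):
  File "<stdin>", line 7, in <module>
  File "h.py", line 53, in frame
    k=np.vstack(cs);r=rect(c,cv2.convexHull(k),z);return np.array(cv2.minAreaRect(k)[0]),r
    return _nx.concatenate(arrs, 0, dtype=dtype, casting=casting)
           ~~~~~~~~~~~~~~~^^^^^^^^^^^^^^^^^^^^^^^^^^^^^^^^^^^^^^^
ValueError: need at least one array to concatenate
```

Run:
```python
from h import *
import pickle
i=cv2.imread("pics/c1.png");c=pickle.load(open("c1.pkl","rb"))
HSV["green"]=((45,60,30),(90,255,255))
t=cv2.imread("pics/top0.png");ct=robot.get_calibration("top")
a=frame(i,c,"green",(335,172),rad=25);print(a)
p,M,o=tool();print("tool",p.round(1),"ytool deg",np.degrees(np.arctan2(M[1,1],M[0,1])).round(2))
m=cv2.inRange(cv2.cvtColor(i,cv2.COLOR_BGR2HSV),(0,0,120),(179,70,255));m[:300]=0;m[372:]=0;m[:,:282]=0;m[:,355:]=0
d=max(cv2.findContours(m,cv2.RETR_EXTERNAL,cv2.CHAIN_APPROX_NONE)[0],key=cv2.contourArea);e=cv2.fitEllipse(d)
P=onz(c,e[0],p[2]+17);off=M.T@(P-p);print("dial in hand",np.round(e[0],1),np.round(e[1],1),"offset in tool",off.round(1))
th=np.radians(15.4);cx=np.array([np.cos(th),np.sin(th),0])
C=np.array([476.8,351.6,0]);tgt=C-1*cx-M@np.array([off[0],off[1],0]);tgt[2]=70;print("target",tgt.round(1),delta(tgt,15.4))
print("tri green",a, [ (b,cv2.contourArea(k)) for k in blobs(t,"green",5) for b in [cv2.minAreaRect(k)[0]]][:4])
```

```text
(array([334.5, 172. ]), array([494.5, 286.7,  62.5,  61.9,  15. ]))
tool [490.4 249.9 222.2] ytool deg 14.87
dial in hand [317.5 337.4] [58.6 65.6] offset in tool [ -0.2  -0.4 -17. ]
target [476.1 351.6  70. ] [array([102.1,  12.4, 152.1]), 'turn rad', np.float64(-0.009), 'j6', np.float64(0.09)]
tri green (array([334.5, 172. ]), array([494.5, 286.7,  62.5,  61.9,  15. ])) [((180.3961944580078, 256.0225830078125), 782.5), ((465.2692565917969, 233.34616088867188), 146.5)]
```

```bash
echo '[34,4,0,0,68,8,20,0,102,12,50,-0.01,102,12,90,-0.01,102,12,130,-0.01,102,12,152,-0.01,102,12,152,-0.01,102,12,152,-0.01]' > mv.in && python3 shift.py mv.in
python3 - <<'E'
from h import *
print(delta([476.1,351.6,51],15.4))
i,c=shot("wrist");cv2.imwrite("pics/c2.png",i[120:440,200:440])
E
```

```text
time_s: 5.75
position: [476.6, 350.5, 70.2]
tool_rot: [-1.905, -2.497, 0.003]
ft_force: [0.7, 0.5, 0.1]
gripper_width: 0.352
grasp_force: 59.8
[array([ 1.2, -0.1, 19.2]), 'turn rad', np.float64(-0.001), 'j6', np.float64(0.26)]
```

View pics/c2.png

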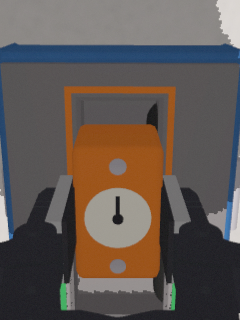

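The gauge sits centred over its orange frame (crop x 65–175, gauge 76–162), so I push it in.

```bash
echo '[1,0,10,0,1,0,17,0,1,0,20,0,1,0,23,0,1,0,26,0,1,0,28,0,1,0,28,0]' > mv.in && python3 shift.py mv.in; echo '[0,0,1,0,0,0,1.5,0,0,0,1.5,0]' > mv.in && python3 shift.py mv.in
```

```text
time_s: 6.38
position: [475.8, 352.4, 41.9]
tool_rot: [-1.903, -2.499, 0.002]
ft_force: [-0.8, -0.3, -0.3]
gripper_width: 0.357
grasp_force: 59.8
time_s: 6.63
position: [476.0, 352.5, 40.7]
tool_rot: [-1.903, -2.499, 0.001]
ft_force: [-2.5, -1.3, 0.8]
gripper_width: 0.356
grasp_force: 59.9
```

```bash
echo '[0,0,0,0,0,0,0,0,0,0,0,0,0,0,-30,0,0,0,-60,0,0,0,-60,0]' > mv.in && python3 shift.py mv.in 0.6; echo '[0,0,0,0,0,0,0,0,0,0,0,0,0,0,0,0,0,0,20,0,0,0,38,0,0,0,42,0,0,0,44,0,0,0,46,0]' > mv.in && python3 shift.py mv.in 0.0
```

```text
time_s: 7.13
position: [478.1, 353.7, 105.5]
tool_rot: [1.902, 2.497, 0.01]
ft_force: [0.2, 0.5, 0.2]
gripper_width: 0.602
grasp_force: 0.0
time_s: 7.88
position: [476.2, 352.6, 54.7]
tool_rot: [-1.903, -2.499, 0.001]
ft_force: [-0.9, 1.1, 0.6]
gripper_width: -0.002
grasp_force: 0.4
```

```bash
echo '[0,0,2,0,0,0,4,0,0,0,4,0]' > mv.in && python3 shift.py mv.in; echo '[0,0,2,0,0,0,3,0,0,0,3,0]' > mv.in && python3 shift.py mv.in
```

```text
time_s: 8.13
position: [476.2, 352.6, 50.9]
tool_rot: [1.903, 2.499, 0.0]
ft_force: [-1.1, 0.1, 0.2]
gripper_width: -0.001
grasp_force: 0.0
time_s: 8.38
position: [475.9, 352.6, 50.0]
tool_rot: [1.903, 2.499, 0.001]
ft_force: [-7.2, -4.4, 24.7]
gripper_width: 0.002
grasp_force: 12.4
```

```bash
echo '[0,0,-20,0,0,0,-60,0,0,0,-95,0,-20,0,-130,0,-40,0,-170,0,-40,0,-170,0,-40,0,-170,0]' > mv.in && python3 shift.py mv.in 1.0
python3 - <<'E'
from h import *
import pickle
i,c=shot("wrist");cv2.imwrite("pics/c3.png",i);pickle.dump(c,open("c3.pkl","wb"))
g=gauge(i,c,"orange",proj(c,[476.4,352,50]),z=50,rad=60);print(g,onz(c,g[0],50).round(1),[onz(c,g[0],z).round(1)[:2] for z in(45,55)])
print(delta([500,-275,230],0))
E
```

```text
time_s: 8.97
position: [487.8, 313.6, 220.4]
tool_rot: [1.904, 2.496, 0.007]
ft_force: [-0.1, 0.4, -0.6]
gripper_width: 0.971
grasp_force: 0.0
(array([316.07025146, 164.82206726]), array([476.4, 352.6,  68.1,  48.2, 105.2]), (61.74022674560547, 97.73003387451172)) [476.2 353.7  50. ] [array([476.3, 353.3]), array([476. , 354.2])]
[array([-571.2, -143.4,  -12. ]), 'turn rad', np.float64(0.268), 'j6', np.float64(0.19)]
```

View pics/c3.png

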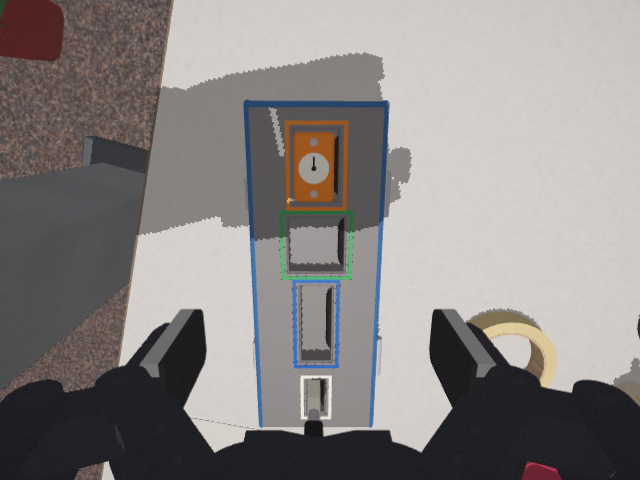

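The orange gauge is home, lying on the −x side of its frame. The frames show at green (281–352 × 211–278), blue (293–339 × 280–367) and white (301–331 × 376–418).

Run:
```python
from h import *
import pickle
i=cv2.imread("pics/c3.png");c=pickle.load(open("c3.pkl","rb"))
j=cv2.imread("pics/c1.png");cj=pickle.load(open("c1.pkl","rb"))
HSV["green"]=((45,60,30),(90,255,255));HSV["blue"]=((100,90,50),(125,255,255));HSV["orange"]=((3,120,60),(22,255,255))
for col,roi in(("orange",(280,115,355,210)),("green",(276,208,358,281)),("blue",(288,279,344,370)),("white",(296,372,336,421))):
    k=np.vstack(blobs(i,col,8,roi=roi));r=rect(c,cv2.convexHull(k),38);print(col,np.round(cv2.minAreaRect(k)[0],1),r)
    if col in("orange","green"):
        f=frame(j,cj,col,(335,84) if col=="orange" else (335,172),rad=25)
        print("  tri",*tri([(c,cv2.minAreaRect(k)[0]),(cj,f[0])]))
```

```text
orange [316.5 165. ] [476.8 351.4  70.6  50.4 105.2]
  tri [476.83445771 352.52946307  37.57430015] 0.04485154315005939
green [316.  244.5] [494.3 286.5  62.6  62.2  15.2]
  tri [494.32452524 287.70518307  39.27301877] 0.16774491875034359
blue [315.5 323.5] [514.3 212.7  88.8  42.5 105.2]
white [315.5 396.5] [534.8 137.5  49.9  30.1 105.9]
```

```bash
echo '[-38,-6,0,0,-76,-12,0,0,-114,-18,0,0,-152,-24,0,0,-190,-30,0,0.01,-228,-36,0,0.02,-266,-42,0,0.03,-304,-48,0,0.04,-342,-54,0,0.05,-380,-60,0,0.06,-418,-66,0,0.07,-456,-72,5,0.08,-494,-78,10,0.09,-532,-83,20,0.09,-570,-88,32,0.09,-606,-93,48,0.09,-638,-98,68,0.09,-638,-98,70,0.09,-638,-98,70,0.09,-638,-98,70,0.09]' > mv.in && python3 shift.py mv.in 1.0
python3 look.py green g1 559,-328
```

```text
time_s: 10.68
position: [561.6, -326.1, 146.3]
tool_rot: [-2.012, -2.409, 0.0]
ft_force: [-0.1, 0.3, 1.4]
gripper_width: 1.001
grasp_force: 0.0
[313.9 233.3] [ 557.7 -323.2   46.3   42.7  100.3] dial@30 [ 558.5 -325.6   30. ]
tri [ 559.10002682 -327.13754339   28.59564506] 1.2504531644611727
to grasp(z 11+): [  0.8  -3.2 136.2] turn rad 0.0 j6 -0.81
```

```bash
echo '[0,-1,35,0,0.5,-2.5,70,0,0.5,-2.5,105,0,0.5,-2.5,128,0,0.5,-2.5,134,0,0.5,-2.5,134,0,0.5,-2.5,134,0]' > mv.in && python3 shift.py mv.in; echo '[0,0,0,0,0,0,0,0,0,0,0,0,0,0,0,0,0,0,0,0,0,0,0,0]' > mv.in && python3 shift.py mv.in 0.0;  echo '[0,0,-10,0,0,0,-40,0,0,0,-80,0,0,0,-120,0,0,0,-160,0,0,0,-200,0,0,0,-210,0,0,0,-210,0,0,0,-210,0]' > mv.in && python3 shift.py mv.in
python3 -c "
from h import *
print(delta([494.4,286.7,200],15.3))"
```

```text
time_s: 11.32
position: [560.2, -326.7, 15.3]
tool_rot: [2.012, 2.411, 0.0]
ft_force: [0.1, -0.9, 0.4]
gripper_width: 0.998
grasp_force: 0.0
time_s: 11.82
position: [559.8, -327.4, 15.3]
tool_rot: [2.013, 2.409, 0.0]
ft_force: [-1.5, 1.7, 8.5]
gripper_width: 0.5
grasp_force: 61.5
time_s: 12.57
position: [559.1, -326.9, 224.3]
tool_rot: [2.014, 2.41, -0.0]
ft_force: [-0.1, -0.3, -0.0]
gripper_width: 0.499
grasp_force: 61.0
[array([615.4,  45.5,  23.9]), 'turn rad', np.float64(-0.088), 'j6', np.float64(-0.81)]
```

```bash
echo '[38,3,0,0,76,6,0,0,114,9,0,0,152,12,0,-0.01,190,15,0,-0.02,228,18,0,-0.03,266,21,0,-0.04,304,24,0,-0.05,342,27,0,-0.06,380,30,0,-0.07,418,33,0,-0.08,456,36,0,-0.09,494,38,0,-0.09,532,41,0,-0.09,570,43,0,-0.09,600,45,0,-0.09,615,45.5,15,-0.09,615,45.5,24,-0.09,615,45.5,24,-0.09,615,45.5,24,-0.09]' > mv.in && python3 shift.py mv.in
cat > inhand.py <<'E'
import sys,pickle
from h import *
# dial in hand: args grip height(TCP z at grasp), colour, cut x,y
hz=float(sys.argv[1]);col=sys.argv[2];C=np.array([float(sys.argv[3]),float(sys.argv[4]),0])
i,c=shot("wrist");cv2.imwrite(f"pics/ih_{col}.png",i)
p,M,o=tool();g=gauge(i,c,col,proj(c,p+[0,0,30-hz]),rad=60,z=p[2]+30-hz)
P=onz(c,g[0],p[2]+30-hz);off=M.T@(P-p)
th=np.radians(15.3);cx=np.array([np.cos(th),np.sin(th),0])
tgt=C-cx-M@np.array([off[0],off[1],0]);tgt[2]=hz+45
print("dial",g[0].round(1),np.round(g[2],1),"rect",g[1],"off",off.round(1),"target",tgt.round(1),delta(tgt,15.3))
E
python3 inhand.py 15.3 green 494.4 286.7
```

```text
time_s: 14.23
position: [494.2, 285.3, 198.4]
tool_rot: [-1.903, -2.498, 0.005]
ft_force: [0.1, 0.0, 0.5]
gripper_width: 0.5
grasp_force: 61.0
dial [317.7 328.2] [95.3 99.1] rect [488.7 303.   73.6  42.8 105.4] off [  1.9  -0.9 -14.7] target [494.8 284.8  60.3] [array([ -0.4,   0.3, 138.9]), 'turn rad', np.float64(0.001), 'j6', np.float64(0.14)]
```

```bash
echo '[0,0,40,0,0,0,80,0,0,0,115,0,0,0,139,0,0,0,139,0,0,0,139,0]' > mv.in && python3 shift.py mv.in
python3 - <<'E'
from h import *
print(delta([494.8,284.8,53],15.3))
i,c=shot("wrist");cv2.imwrite("pics/c4.png",i[120:440,180:460])
E
```

```text
time_s: 14.78
position: [494.9, 285.3, 60.7]
tool_rot: [-1.905, -2.497, 0.002]
ft_force: [0.2, 0.8, 0.4]
gripper_width: 0.498
grasp_force: 61.1
[array([-0.4, -0.2,  7.7]), 'turn rad', np.float64(0.001), 'j6', np.float64(0.14)]
```

View pics/c4.png

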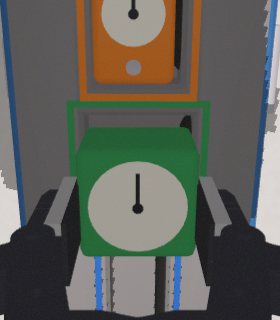

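The gauge is centred over the green frame (crop x 78–197 against 67–209), so I lower it.

```bash
echo '[0,0,5,0,0,0,8,0,0,0,11,0,0,0,14,0,0,0,17,0,0,0,18,0,0,0,18,0]' > mv.in && python3 shift.py mv.in
```

```text
time_s: 15.42
position: [494.1, 286.1, 42.4]
tool_rot: [-1.903, -2.499, 0.002]
ft_force: [-3.0, -0.2, -0.8]
gripper_width: 0.498
grasp_force: 61.1
```

```bash
echo '[0,0,0,0,0,0,0,0,0,0,0,0,0,0,-30,0,0,0,-60,0,0,0,-60,0]' > mv.in && python3 shift.py mv.in 0.75; echo '[0,0,0,0,0,0,0,0,0,0,0,0,0,0,0,0,0,0,20,0,0,0,38,0,0,0,43,0,0,0,46,0,0,0,48,0,0,0,50,0,0,0,51,0,0,0,51,0]' > mv.in && python3 shift.py mv.in 0.0
```

```text
time_s: 15.92
position: [496.6, 287.1, 107.4]
tool_rot: [1.901, 2.496, 0.01]
ft_force: [0.9, 0.4, 0.1]
gripper_width: 0.748
grasp_force: 0.0
time_s: 16.92
position: [494.8, 286.3, 52.1]
tool_rot: [1.903, 2.499, 0.001]
ft_force: [0.3, -0.5, 0.3]
gripper_width: -0.004
grasp_force: 0.0
```

```bash
echo '[0,0,2,0,0,0,3,0,0,0,3,0]' > mv.in && python3 shift.py mv.in; echo '[0,0,1,0,0,0,1.5,0,0,0,1.5,0]' > mv.in && python3 shift.py mv.in
```

```text
time_s: 17.17
position: [494.9, 286.4, 50.0]
tool_rot: [1.903, 2.499, 0.002]
ft_force: [-3.6, -2.0, 13.5]
gripper_width: 0.002
grasp_force: 6.7
time_s: 17.42
position: [495.0, 286.4, 49.9]
tool_rot: [1.902, 2.498, 0.003]
ft_force: [-8.0, -3.6, 30.3]
gripper_width: 0.0
grasp_force: 15.3
```

```bash
echo '[0,0,-30,0,0,0,-70,0,0,0,-110,0,0,0,-150,0,0,0,-170,0]' > mv.in && python3 shift.py mv.in 1.0
python3 -c "
from h import *
print(delta([440.5,-402.5,150],29.3))"
```

```text
time_s: 17.83
position: [495.5, 286.6, 222.2]
tool_rot: [1.902, 2.497, 0.008]
ft_force: [-0.0, 1.2, 1.0]
gripper_width: 0.708
grasp_force: 0.0
[array([-649.8, -236.6,   70.4]), 'turn rad', np.float64(-0.242), 'j6', np.float64(0.14)]
```

```bash
echo '[-36,-13,0,0,-73,-26,0,-0.01,-110,-40,0,-0.03,-146,-53,0,-0.04,-183,-66,0,-0.06,-220,-80,0,-0.07,-256,-93,0,-0.09,-293,-106,0,-0.1,-330,-120,0,-0.12,-366,-133,0,-0.13,-403,-146,0,-0.15,-440,-160,0,-0.16,-476,-173,0,-0.18,-513,-186,5,-0.2,-550,-200,15,-0.22,-586,-213,30,-0.24,-620,-226,50,-0.24,-650,-237,70,-0.24,-650,-237,70,-0.24,-650,-237,70,-0.24]' > mv.in && python3 shift.py mv.in 1.0
python3 look.py blue b1 440.5,-402.5
```

```text
time_s: 19.5
position: [438.0, -404.4, 145.9]
tool_rot: [-1.593, -2.705, -0.001]
ft_force: [0.7, -0.1, 0.8]
gripper_width: 1.001
grasp_force: 0.0
[330.2 222.4] [ 440.1 -399.8   73.    23.   119.4] dial@30 [ 440.5 -392.7   30. ]
tri [ 436.88605094 -387.4210223    70.79458547] 3.5584941275679305
to grasp(z 11+): [  8.3   7.  135.9] turn rad -0.005 j6 -1.36
```

Run:
```python
import cv2
i=cv2.imread("pics/l_b1.png");cv2.imwrite("pics/b1c.png",cv2.resize(i[130:330,220:420],None,fx=2,fy=2))
```

```text
(no output)
```

View pics/b1c.png

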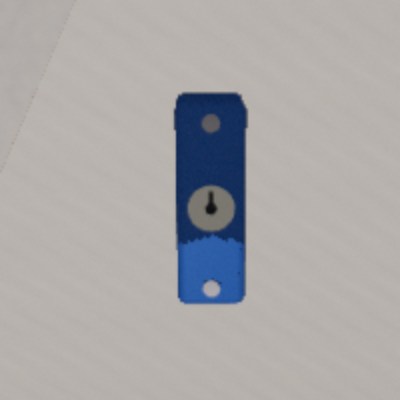

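The blue gauge is half in shadow. Its dial is at crop (210.5,207), which is image (325.3,233.5).

Run:
```python
from h import *
import pickle
c=robot.get_calibration("wrist");D=pickle.load(open("w1.pkl","rb"))
q=(325.3,233.5);Q=onz(c,q,30);print(Q,"tri",tri([(D["c"],(318.3,251.7)),(c,q)]),delta([Q[0],Q[1],13],29.4))
```

```text
[ 442.16288215 -400.44571507   30.        ] tri (array([ 440.83649386, -398.45771903,   40.50600573]), np.float64(0.48597106515420485)) [array([  0.8,   4.7, 133.9]), 'turn rad', np.float64(-0.005), 'j6', np.float64(-1.36)]
```

```bash
echo '[0,2,35,0,0.8,4.7,70,0,0.8,4.7,105,0,0.8,4.7,126,0,0.8,4.7,132,0,0.8,4.7,132,0,0.8,4.7,132,0]' > mv.in && python3 shift.py mv.in; echo '[0,0,0,0,0,0,0,0,0,0,0,0,0,0,0,0,0,0,0,0,0,0,0,0,0,0,0,0]' > mv.in && python3 shift.py mv.in 0.0;  echo '[0,0,-10,0,0,0,-40,0,0,0,-80,0,0,0,-120,0,0,0,-160,0,0,0,-200,0,0,0,-210,0,0,0,-210,0,0,0,-210,0]' > mv.in && python3 shift.py mv.in
python3 -c "
from h import *
print(delta([514.0,212.9,225],15.3))"
```

```text
time_s: 20.13
position: [443.4, -400.4, 16.8]
tool_rot: [1.589, 2.708, -0.001]
ft_force: [-0.5, 0.2, 0.9]
gripper_width: 1.003
grasp_force: 0.0
time_s: 20.72
position: [442.8, -400.7, 16.0]
tool_rot: [1.59, 2.708, -0.001]
ft_force: [-0.1, 0.5, 6.9]
gripper_width: 0.26
grasp_force: 60.0
time_s: 21.47
position: [442.3, -400.1, 225.5]
tool_rot: [1.59, 2.709, -0.0]
ft_force: [0.3, 0.2, -0.9]
gripper_width: 0.261
grasp_force: 59.1
[array([5.004e+02, 3.613e+02, 2.000e-01]), 'turn rad', np.float64(0.242), 'j6', np.float64(-1.35)]
```

```bash
echo '[31,22,0,0.01,62,45,0,0.03,94,68,0,0.05,125,90,0,0.07,156,113,0,0.09,188,136,0,0.11,219,158,0,0.13,250,181,0,0.15,281,203,0,0.17,313,226,0,0.19,344,248,0,0.2,375,271,0,0.21,406,293,0,0.22,438,316,0,0.23,469,339,0,0.24,500,361,0,0.24,500,361,25,0.24,500,361,25,0.24,500,361,25,0.24]' > mv.in && python3 shift.py mv.in
python3 inhand.py 16 blue 514.3 212.9
python3 - <<'E'
import cv2
i=cv2.imread("pics/ih_blue.png");cv2.imwrite("pics/ihb.png",i[100:470,150:490])
E
```

```text
time_s: 23.05
position: [512.9, 211.8, 198.0]
tool_rot: [-1.901, -2.497, 0.007]
ft_force: [0.5, -0.2, 0.1]
gripper_width: 0.265
grasp_force: 59.1
dial [318.  202.5] [65.  89.5] rect [508.8 224.9  94.4  23.  105.4] off [ 48.1  -1.  -14. ] target [527.1 166.5  61. ] [array([-46.8,   1.5, 138.3]), 'turn rad', np.float64(0.002), 'j6', np.float64(0.0)]
```

View pics/ihb.png

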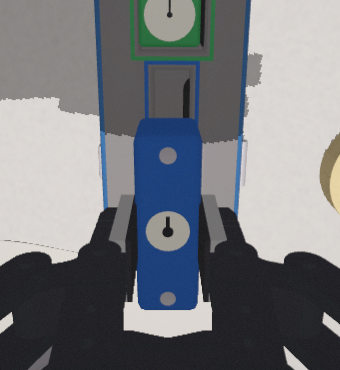

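The dial in hand is at crop (168,231.5), which is image (318,331.5); the earlier fit had picked up the green gauge's dial. Green sits home in its cutout.

Run:
```python
from h import *
c=robot.get_calibration("wrist");p,M,o=tool();P=onz(c,(318,331.5),p[2]+14);off=M.T@(P-p)
th=np.radians(15.3);cx=np.array([np.cos(th),np.sin(th),0])
tgt=np.array([514.3,212.9,0])-cx-M@np.array([off[0],off[1]+.6,0]);tgt[2]=60;print(off,tgt,delta(tgt,15.3))
```

```text
[ -0.48490523  -0.39012727 -13.99868734] [513.00441405 213.04795146  60.        ] [array([  1.8,   0.3, 139.3]), 'turn rad', np.float64(0.002), 'j6', np.float64(0.0)]
```

```bash
echo '[1,0,40,0,1.5,0,80,0,1.5,0,115,0,1.5,0,139,0,1.5,0,139,0,1.5,0,139,0]' > mv.in && python3 shift.py mv.in
python3 - <<'E'
from h import *
print(delta([513.0,213,53],15.3))
E
```

```text
time_s: 23.6
position: [514.0, 212.5, 61.4]
tool_rot: [-1.905, -2.497, 0.002]
ft_force: [0.4, -1.1, 0.4]
gripper_width: 0.26
grasp_force: 59.1
[array([ 0.7, -0.8,  8.4]), 'turn rad', np.float64(0.0), 'j6', np.float64(0.01)]
```

```bash
echo '[0,-0.5,5,0,0,-0.5,8,0,0,-0.5,11,0,0,-0.5,14,0,0,-0.5,17,0,0,-0.5,18,0,0,-0.5,18,0]' > mv.in && python3 shift.py mv.in
```

```text
time_s: 24.18
position: [512.9, 213.4, 43.1]
tool_rot: [-1.903, -2.499, 0.001]
ft_force: [-1.6, -0.0, -1.0]
gripper_width: 0.262
grasp_force: 59.0
```

```bash
echo '[0,0,0,0,0,0,0,0,0,0,0,0,0,0,-30,0,0,0,-60,0,0,0,-60,0]' > mv.in && python3 shift.py mv.in 0.5; echo '[0,0,0,0,0,0,0,0,0,0,0,0,0,0,0,0,0,0,20,0,0,0,38,0,0,0,43,0,0,0,46,0,0,0,48,0,0,0,51,0,0,0,53,0,0,0,54,0,0,0,54,0]' > mv.in && python3 shift.py mv.in 0.0
```

```text
time_s: 24.68
position: [515.3, 214.1, 107.8]
tool_rot: [1.901, 2.496, 0.009]
ft_force: [-0.1, 0.4, 0.0]
gripper_width: 0.5
grasp_force: 0.0
time_s: 25.77
position: [512.5, 213.2, 50.4]
tool_rot: [-1.903, -2.499, 0.002]
ft_force: [-6.6, -1.8, 11.8]
gripper_width: 0.002
grasp_force: 6.1
```

```bash
echo '[0,0,1,0,0,0,1.5,0,0,0,1.5,0]' > mv.in && python3 shift.py mv.in; echo '[0,0,-30,0,0,0,-70,0,0,0,-110,0,0,0,-140,0,0,0,-165,0,0,0,-165,0,0,0,-165,0]' > mv.in && python3 shift.py mv.in 1.0
python3 - <<'E'
from h import *
import pickle
i,c=shot("wrist");cv2.imwrite("pics/s1.png",i);pickle.dump(c,open("s1.pkl","wb"))
print(robot.get_obs()["position"],delta([534.3,137.4,220],15.3))
print("dial blue exp px",proj(c,[512.4,212.9,50]),"white exp",proj(c,[534.8,137.5,38]),"handle",proj(c,[532.9,137,132]))
E
```

```text
time_s: 26.02
position: [512.3, 213.2, 50.1]
tool_rot: [-1.903, -2.499, 0.001]
ft_force: [-11.8, -4.6, 29.6]
gripper_width: 0.001
grasp_force: 14.9
time_s: 26.6
position: [513.6, 213.6, 214.4]
tool_rot: [1.902, 2.498, 0.004]
ft_force: [0.2, -0.2, -0.9]
gripper_width: 0.971
grasp_force: 0.0
[513.13004406 213.40986812 212.95750619] [array([-78.9,   0.2,  -7. ]), 'turn rad', np.float64(0.002), 'j6', np.float64(0.01)]
dial blue exp px [315.48256719 218.85823218] white exp [317.37039403 302.40229151] handle [315.02489196 364.31685889]
```

View pics/s1.png

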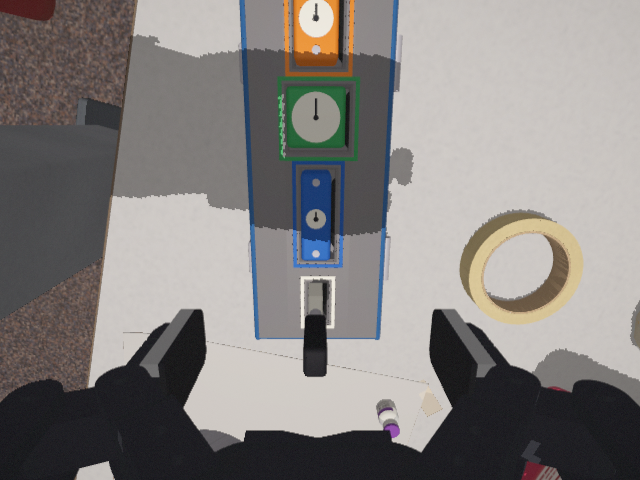

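All three gauges are home. The white frame is centred at about (317,302), and the handle's top is at about (315,363). Both match the predictions for 38 mm and 132 mm height.

```bash
echo '[-30,0,0,0,-60,-1,0,0,-79,-1,0,0,-79,-1,0,0,-79,-1,0,0]' > mv.in && python3 shift.py mv.in 1.0
python3 - <<'E'
from h import *
import pickle
i,c=shot("wrist");cv2.imwrite("pics/s2.png",i);a=pickle.load(open("s1.pkl","rb"));i1=cv2.imread("pics/s1.png")
k=blobs(i1,"white",30,roi=(296,272,340,332));print([np.round(cv2.minAreaRect(q)[0],1) for q in k]);k=np.vstack(k)
p1=cv2.minAreaRect(k)[0];print(rect(a,cv2.convexHull(k),38))
p3=(315.5,396.5);c3=pickle.load(open("c3.pkl","rb"));print("white tri",*tri([(c3,p3),(a,p1)]))
def handle(i,roi):
    m=np.zeros(i.shape[:2],np.uint8);x0,y0,x1,y1=roi;m[y0:y1,x0:x1]=(i[y0:y1,x0:x1].max(2)<40)*255
    k=max(cv2.findContours(m,cv2.RETR_EXTERNAL,cv2.CHAIN_APPROX_NONE)[0],key=cv2.contourArea);return cv2.boundingRect(k)
print("handle s1",handle(i1,(280,300,350,400)),"s2",handle(i,(270,100,370,400)))
print("expect s2",proj(c,[532.9,137,132]))
print(delta([532.9,137,87],15.3))
E
```

```text
time_s: 27.07
position: [533.1, 136.3, 211.5]
tool_rot: [-1.905, -2.496, 0.002]
ft_force: [0.1, 0.1, -0.5]
gripper_width: 0.996
grasp_force: 0.0
[array([317.5, 302. ])]
[535.  137.4  50.3  29.8 105.3]
white tri [534.7057853  137.82279912  37.88211761] 0.12028658144199288
handle s1 (304, 315, 22, 60) s2 (306, 193, 26, 72)
expect s2 [318.51872887 250.21008672]
[array([-1.000e-01,  1.000e-01,  1.247e+02]), 'turn rad', np.float64(0.001), 'j6', np.float64(-0.14)]
```

View pics/s2.png

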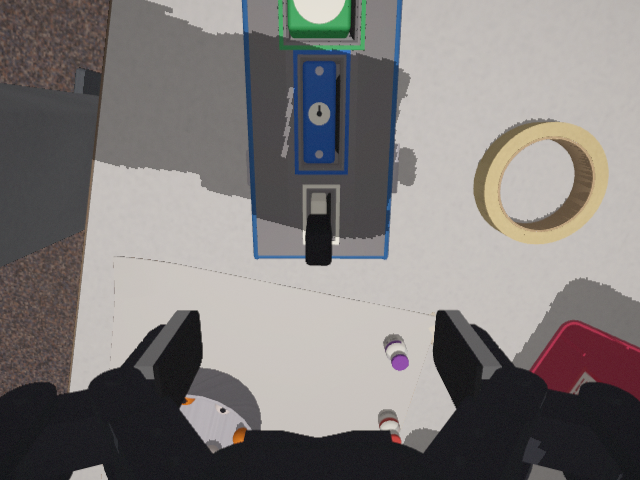

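The handle is centred at (319,250), as predicted, so I descend and grip.

```bash
echo '[0,0,35,0,0,0,70,0,0,0,105,0,0,0,118,0,0,0,124,0,0,0,124,0,0,0,124,0]' > mv.in && python3 shift.py mv.in; echo '[0,0,0,0,0,0,0,0,0,0,0,0,0,0,0,0,0,0,0,0,0,0,0,0,0,0,0,0]' > mv.in && python3 shift.py mv.in 0.0; echo '[0,0,-5,0,0,0,-10,0,0,0,-15,0,0,0,-20,0,0,0,-40,0,0,0,-80,0,0,0,-110,0,0,0,-120,0,0,0,-120,0]' > mv.in && python3 shift.py mv.in
```

```text
time_s: 27.7
position: [533.5, 137.6, 89.2]
tool_rot: [1.902, 2.5, 0.0]
ft_force: [-0.2, -0.2, 0.3]
gripper_width: 0.996
grasp_force: 0.0
time_s: 28.28
position: [533.4, 137.0, 89.2]
tool_rot: [1.903, 2.499, 0.0]
ft_force: [-2.1, 0.0, 6.5]
gripper_width: 0.18
grasp_force: 58.9
time_s: 29.03
position: [534.1, 137.2, 211.7]
tool_rot: [1.901, 2.496, 0.005]
ft_force: [-0.4, -0.0, -0.8]
gripper_width: 0.178
grasp_force: 58.9
```

```bash
echo '[-32,-15,0,0.03,-64,-30,0,0.06,-96,-46,0,0.09,-128,-62,0,0.12,-160,-77,0,0.15,-192,-92,0,0.18,-224,-108,0,0.21,-256,-123,0,0.24,-288,-138,0,0.267,-295,-142,0,0.267,-295,-142,0,0.267]' > mv.in && python3 shift.py mv.in
python3 - <<'E'
from h import *
import pickle
i,c=shot("wrist");cv2.imwrite("pics/bw.png",i);pickle.dump(c,open("bw.pkl","wb"))
print(robot.get_obs()["position"],robot.get_obs()["tool_rot"],[proj(c,[475,-112,z]) for z in(6,52)])
E
```

```text
time_s: 29.95
position: [473.8, -186.9, 207.4]
tool_rot: [-2.221, -2.219, 0.001]
ft_force: [-0.5, 0.8, -0.6]
gripper_width: 0.179
grasp_force: 58.8
[ 474.08406296 -185.52506616  207.51622433] [-2.21985643e+00 -2.21993235e+00  9.11460738e-04] [array([319.22218116, 120.74575111]), array([319.46413382, 120.16863194])]
```

View pics/bw.png

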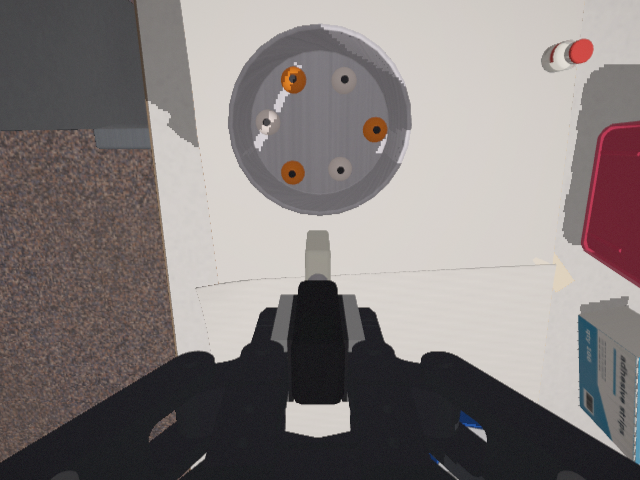

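The bowl's rim spans 229–411 × 24–215, centred at (320,119.5), which confirms the bowl at about (475.2,−111.7). The beads form a ring and the middle is free.

```bash
echo '[35,0,0,0,70,1,0,0,74.5,1,0,0,74.5,1,20,0,74.5,1,50,0,74.5,1,80,0,74.5,1,105,0,74.5,1,120,0,74.5,1,128,0,74.5,1,128,0,74.5,1,128,0]' > mv.in && python3 shift.py mv.in
python3 -c "
from h import *
print(delta([475.2,-111.7,79.5],0))"
```

```text
time_s: 30.92
position: [475.8, -110.1, 80.9]
tool_rot: [-2.218, -2.225, 0.0]
ft_force: [0.1, 0.5, 0.2]
gripper_width: 0.178
grasp_force: 58.9
[array([-1.6, -0.6,  1.4]), 'turn rad', np.float64(0.003), 'j6', np.float64(-0.37)]
```

```bash
echo '[-1.5,-8,1.5,0,-1.5,-16,1.5,0,-1.5,-24,1.5,0,-1.5,-30.5,1.5,0,-1.5,-30.5,1.5,0,-1.5,-30.5,1.5,0]' > mv.in && python3 shift.py mv.in
echo '[-9.3,1.5,0,0,-17.6,5.7,0,0,-24.3,12.4,0,0,-28.5,20.7,0,0,-30,30,0,0,-28.5,39.3,0,0,-24.3,47.6,0,0,-17.6,54.3,0,0,-9.3,58.5,0,0,0,60,0,0,9.3,58.5,0,0,17.6,54.3,0,0,24.3,47.6,0,0,28.5,39.3,0,0,30,30,0,0,28.5,20.7,0,0,24.3,12.4,0,0,17.6,5.7,0,0,9.3,1.5,0,0,0,0,0,0]' > mv.in && python3 shift.py mv.in
python3 - <<'E'
from h import *
i,c=shot("wrist");cv2.imwrite("pics/st1.png",i)
E
```

```text
time_s: 31.42
position: [445.0, -112.4, 79.7]
tool_rot: [2.219, 2.223, 0.0]
ft_force: [0.5, 0.9, -0.7]
gripper_width: 0.177
grasp_force: 58.9
time_s: 33.08
position: [447.3, -113.8, 80.5]
tool_rot: [2.215, 2.217, 0.006]
ft_force: [4.8, -2.5, 0.2]
gripper_width: 0.181
grasp_force: 59.8
```

View pics/st1.png

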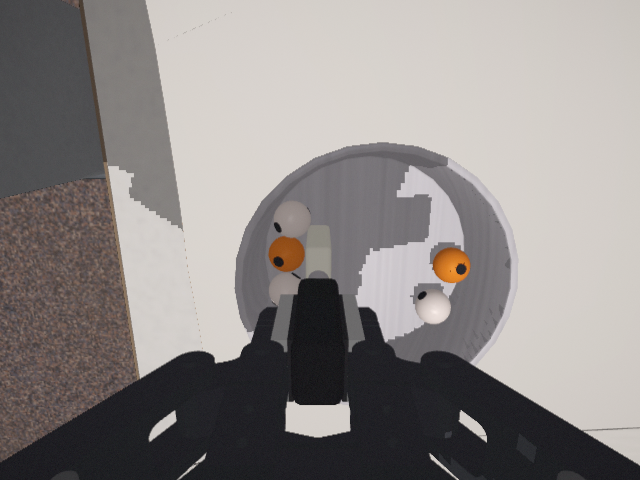

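One turn is done. The blade is near the floor and the beads are bunched and moved, with five visible and none outside. I continue stirring.

```bash
T='x'; echo '[-9.3,1.5,0,0,-17.6,5.7,0,0,-24.3,12.4,0,0,-28.5,20.7,0,0,-30,30,0,0,-28.5,39.3,0,0,-24.3,47.6,0,0,-17.6,54.3,0,0,-9.3,58.5,0,0,0,60,0,0,9.3,58.5,0,0,17.6,54.3,0,0,24.3,47.6,0,0,28.5,39.3,0,0,30,30,0,0,28.5,20.7,0,0,24.3,12.4,0,0,17.6,5.7,0,0,9.3,1.5,0,0,0,0,0,0]' > mv.in && python3 shift.py mv.in
echo '[-9.3,1.5,0,0,-17.6,5.7,0,0,-24.3,12.4,0,0,-28.5,20.7,0,0,-30,30,0,0,-28.5,39.3,0,0,-24.3,47.6,0,0,-17.6,54.3,0,0,-9.3,58.5,0,0,0,60,0,0,9.3,58.5,0,0,17.6,54.3,0,0,24.3,47.6,0,0,28.5,39.3,0,0,30,30,0,0,28.5,20.7,0,0,24.3,12.4,0,0,17.6,5.7,0,0,9.3,1.5,0,0,0,0,0,0]' > mv.in && python3 shift.py mv.in
echo '[-9.3,1.5,0,0,-17.6,5.7,0,0,-24.3,12.4,0,0,-28.5,20.7,0,0,-30,30,0,0,-28.5,39.3,0,0,-24.3,47.6,0,0,-17.6,54.3,0,0,-9.3,58.5,0,0,0,60,0,0,9.3,58.5,0,0,17.6,54.3,0,0,24.3,47.6,0,0,28.5,39.3,0,0,30,30,0,0,28.5,20.7,0,0,24.3,12.4,0,0,17.6,5.7,0,0,9.3,1.5,0,0,0,0,0,0]' > mv.in && python3 shift.py mv.in
python3 -c "
from h import *
i,c=shot('top');cv2.imwrite('pics/t2.png',i)"
```

```text
time_s: 34.8
position: [444.8, -113.4, 79.5]
tool_rot: [2.219, 2.223, 0.0]
ft_force: [0.5, 0.4, -0.5]
gripper_width: 0.183
grasp_force: 60.2
time_s: 36.47
position: [444.5, -113.3, 79.4]
tool_rot: [2.22, 2.223, -0.0]
ft_force: [-0.3, -0.4, -0.7]
gripper_width: 0.181
grasp_force: 60.1
time_s: 38.13
position: [444.5, -113.3, 79.4]
tool_rot: [2.22, 2.223, -0.0]
ft_force: [-0.0, -0.8, -0.8]
gripper_width: 0.176
grasp_force: 60.1
```

```bash
echo '[0,0,-5,0,0,0,-15,0,0,0,-35,0,0,0,-65,0,0,0,-100,0,0,0,-130,0,0,0,-130,0,0,0,-130,0]' > mv.in && python3 shift.py mv.in
python3 - <<'E'
from h import *
i,c=shot("wrist");cv2.imwrite("pics/st2.png",i)
print(delta([533.9,137.2,208],15.3))
E
```

```text
time_s: 38.85
position: [445.8, -112.3, 210.8]
tool_rot: [2.217, 2.221, 0.002]
ft_force: [0.0, 0.1, -1.1]
gripper_width: 0.18
grasp_force: 60.3
[array([249.1,  89.2,   1.4]), 'turn rad', np.float64(-0.265), 'j6', np.float64(-0.39)]
```

View pics/st2.png

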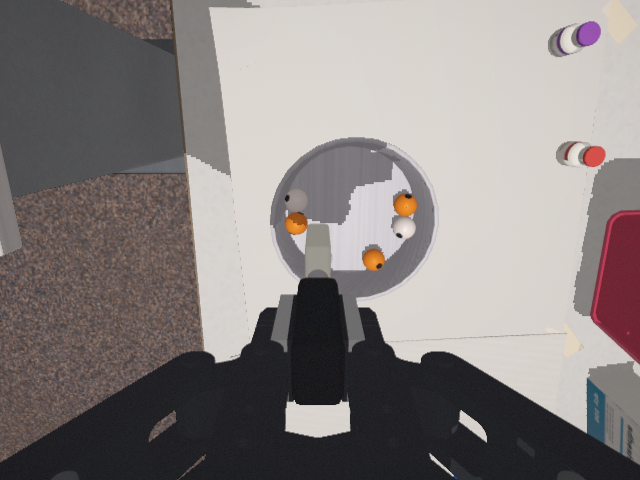

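The beads are in the bowl, with five visible and the sixth probably behind the blade, and both vials are standing. The blade tip looks about 6 px higher than before stirring, so I check for tilt in the grip.

Run:
```python
import cv2,numpy as np
a=cv2.imread("pics/bw.png");b=cv2.imread("pics/st2.png");s=cv2.imread("pics/st1.png")
cv2.imwrite("pics/cmp.png",cv2.resize(np.hstack([a[215:415,260:380],s[215:415,260:380],b[215:415,260:380]]),None,fx=2,fy=2))
```

```text
(no output)
```

View pics/cmp.png

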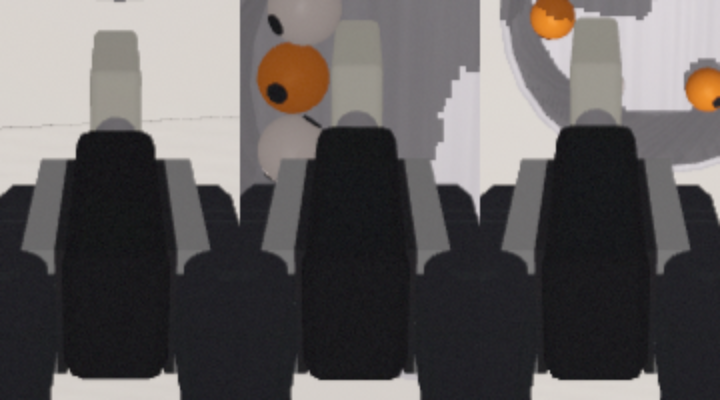

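```bash
echo '[32,12,0,-0.03,64,24,0,-0.06,96,36,0,-0.1,128,48,0,-0.14,160,59,0,-0.18,192,71,0,-0.22,224,82,0,-0.265,246,89.6,0,-0.265,246,89.6,30,-0.265,246,89.6,60,-0.265,246,89.6,85,-0.265,246,89.6,95,-0.265,246,89.6,95,-0.265,246,89.6,95,-0.265]' > mv.in && python3 shift.py mv.in
python3 - <<'E'
from h import *
i,c=shot("wrist");cv2.imwrite("pics/in1.png",cv2.resize(i[130:390,230:410],None,fx=2,fy=2))
print(delta([534.3,133.8,109],15.3),robot.get_obs()["position"])
E
```

```text
time_s: 40.07
position: [534.3, 133.9, 113.9]
tool_rot: [-1.906, -2.496, 0.002]
ft_force: [0.5, 0.5, -0.5]
gripper_width: 0.181
grasp_force: 60.2
[array([-0. , -0.4,  5.8]), 'turn rad', np.float64(-0.0), 'j6', np.float64(-0.14)] [534.71244704 133.93930258 114.82487809]
```

View pics/in1.png

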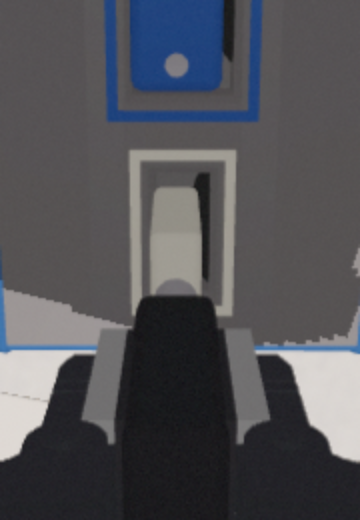

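The blade hangs over the white cutout, slightly to the −x side, as wanted. I lower it slowly, judging by force from here. By my count I have also viewed 16 pictures, two more than the 14 allowed, so the rest goes by numbers alone.

```bash
echo '[0,-0.4,4,0,0,-0.4,6,0,0,-0.4,8,0,0,-0.4,10,0,0,-0.4,11,0,0,-0.4,11,0]' > mv.in && python3 shift.py mv.in; echo '[0,0,2,0,0,0,4,0,0,0,5,0,0,0,5,0]' > mv.in && python3 shift.py mv.in
```

```text
time_s: 40.62
position: [534.0, 133.9, 103.2]
tool_rot: [1.906, 2.497, 0.0]
ft_force: [1.5, 0.4, -1.2]
gripper_width: 0.176
grasp_force: 60.1
time_s: 40.95
position: [534.0, 133.9, 98.0]
tool_rot: [1.906, 2.497, -0.0]
ft_force: [0.1, 0.8, -1.1]
gripper_width: 0.179
grasp_force: 60.1
```

```bash
echo '[0.5,0,2,0,1,0,3,0,2,0,4,0,3,0,5,0,3.2,0,5,0,3.2,0,5,0]' > mv.in && python3 shift.py mv.in; echo '[0,0,1,0,0,0,2,0,0,0,3,0,0,0,3.5,0,0,0,3.5,0]' > mv.in && python3 shift.py mv.in
```

```text
time_s: 41.45
position: [533.3, 136.5, 93.3]
tool_rot: [1.905, 2.497, -0.001]
ft_force: [0.8, -6.0, 0.0]
gripper_width: 0.178
grasp_force: 60.4
time_s: 41.87
position: [533.4, 136.5, 89.9]
tool_rot: [1.905, 2.497, -0.0]
ft_force: [1.6, -6.9, 1.6]
gripper_width: 0.177
grasp_force: 60.5
```

```bash
echo '[0,0,1,0,0,0,2,0,0,0,2,0]' > mv.in && python3 shift.py mv.in; echo '[0,0,0,0,0,0,0,0,0,0,0,0,0,0,-30,0,0,0,-60,0,0,0,-80,0,0,0,-80,0]' > mv.in && python3 shift.py mv.in 0.7
```

```text
time_s: 42.12
position: [533.6, 136.6, 89.2]
tool_rot: [1.904, 2.496, 0.001]
ft_force: [-1.8, -5.5, 16.6]
gripper_width: 0.176
grasp_force: 62.7
time_s: 42.7
position: [534.4, 137.3, 171.3]
tool_rot: [1.903, 2.494, 0.006]
ft_force: [0.5, 0.4, 0.2]
gripper_width: 0.694
grasp_force: 0.0
```

```bash
echo '[0,0,0,0,0,0,0,0,0,0,0,0,0,0,0,0,0,0,0,0,0,0,20,0,0,0,30,0,0,0,35,0,0,0,38,0,0,0,38,0]' > mv.in && python3 shift.py mv.in 0.0;echo '[0,0,1,0,0,0,2,0,0,0,2,0]' > mv.in && python3 shift.py mv.in
```

```text
time_s: 43.53
position: [535.1, 137.5, 132.1]
tool_rot: [1.904, 2.494, 0.007]
ft_force: [-0.5, 1.8, 22.1]
gripper_width: 0.004
grasp_force: 11.5
time_s: 43.78
position: [536.1, 137.8, 131.9]
tool_rot: [1.902, 2.492, 0.011]
ft_force: [-1.9, 3.3, 39.1]
gripper_width: 0.001
grasp_force: 19.6
```

```bash
echo '[0,0,1,0,0,0,1.5,0,0,0,1.5,0]' > mv.in && python3 shift.py mv.in
```

```text
time_s: 44.03
position: [537.2, 137.9, 131.8]
tool_rot: [1.901, 2.49, 0.015]
ft_force: [-1.8, 2.4, 52.1]
gripper_width: -0.002
grasp_force: 25.5
```

```bash
echo '[0,0,-20,0,0,0,-50,0,0,0,-82,0,30,0,-82,0,60,0,-82,0,79,1,-82,0,79,1,-82,0,79,1,-82,0]' > mv.in && python3 shift.py mv.in 1.0
python3 - <<'E'
from h import *
import pickle
i,c=shot("wrist");i1=cv2.imread("pics/s1.png");c1=pickle.load(open("s1.pkl","rb"))
def handle(i,roi):
    m=np.zeros(i.shape[:2],np.uint8);x0,y0,x1,y1=roi;m[y0:y1,x0:x1]=(i[y0:y1,x0:x1].max(2)<40)*255
    return cv2.boundingRect(max(cv2.findContours(m,cv2.RETR_EXTERNAL,cv2.CHAIN_APPROX_NONE)[0],key=cv2.contourArea))
for q,k in((i1,c1),(i,c)):
    x,y,w,h=handle(q,(280,300,350,400));print((x,y,w,h),"upper end minus expected px",np.round(np.array([x+w/2,y+h])-proj(k,[532.9,137,132]),1),"foot",np.round(np.array([x+w/2,y])-proj(k,[532.9,137,80]),1))
HSV["orange"]=((3,110,60),(22,255,255));HSV["green"]=((45,60,30),(90,255,255));HSV["blue"]=((100,90,40),(125,255,255))
cv2.imwrite("pics/fin.png",i)
hs=cv2.cvtColor(i,cv2.COLOR_BGR2HSV)
for n,P in(("green",(492.8,286.3)),("blue",(512.4,212.9)),("orange",(474.9,351.1))):
    p=proj(c,[*P,50]);print(n,"expected dial px",p.round(),"dial in s1 at",proj(c1,[*P,50]).round(),"bgr",i[int(p[1])-0,int(p[0])+9])
d=cv2.absdiff(i,i1) if abs(c["world_from_camera"]-c1["world_from_camera"])[:3,3].max()<3 else None
print(abs(c["world_from_camera"]-c1["world_from_camera"])[:3,3])
t,ct=shot("top");cv2.imwrite("pics/t3.png",t)
C=proj(ct,[475.2,-111.7,16]);r=30;x0,y0=int(C[0]-r),int(C[1]-r)
g=t[y0:y0+2*r,x0:x0+2*r];HSV["orange"]=((3,120,60),(22,255,255))
for k in blobs(t,"orange",8,roi=(x0,y0,x0+2*r,y0+2*r)):print("orange bead",cv2.contourArea(k),(onz(ct,cv2.minAreaRect(k)[0],16)-[475.2,-111.7,16]).round(0))
hc=cv2.HoughCircles(cv2.cvtColor(cv2.resize(g,None,fx=6,fy=6,interpolation=cv2.INTER_CUBIC),cv2.COLOR_BGR2GRAY),cv2.HOUGH_GRADIENT,1,40,param1=80,param2=14,minRadius=22,maxRadius=36)
if hc is not None:
    for q in hc[0]:
        px=(q[0]/6+x0,q[1]/6+y0);print("circle",(onz(ct,px,16)-[475.2,-111.7,16])[:2].round(0),q[2],t[int(px[1]),int(px[0])])
E
```

```text
time_s: 44.7
position: [512.9, 214.1, 208.1]
tool_rot: [-1.904, -2.499, 0.001]
ft_force: [-0.2, 0.3, -0.2]
gripper_width: 1.001
grasp_force: 0.0
(304, 315, 22, 60) upper end minus expected px [-0.  10.7] foot [ -0.1 -10.6]
(305, 318, 23, 63) upper end minus expected px [ 0.1 10.2] foot [ -0.  -12.3]
green expected dial px [318. 120.] dial in s1 at [316. 119.] bgr [141 149 153]
blue expected dial px [317. 221.] dial in s1 at [315. 219.] bgr [137 146 149]
orange expected dial px [318.  16.] dial in s1 at [316.  18.] bgr [223 233 237]
[0.17404418 0.65228079 6.25592753]
orange bead 45.0 [48.  6.  0.]
orange bead 42.5 [-48. -11.   0.]
orange bead 42.5 [ 22. -45.   0.]
circle [-26. -40.] 27.3 [150 161 176]
```

The stirrer stands where it did at the start, the gauges are home, and the three orange beads are in the bowl. I take one more wrist shot over the bowl to count the white beads.

```bash
echo '[-34,-13,0,0,-68,-26,0,0.03,-102,-39,0,0.06,-136,-52,0,0.09,-170,-65,0,0.12,-204,-78,0,0.15,-238,-91,0,0.18,-272,-104,0,0.21,-306,-117,0,0.24,-340,-130,0,0.267,-376,-143,0,0.267,-376,-143,0,0.267,-376,-143,0,0.267]' > mv.in && python3 shift.py mv.in 1.0
python3 - <<'E'
from h import *
import pickle
def count(i,c):
    C=proj(c,[475.2,-111.7,16]);x0,y0=(C-90).astype(int);y0=max(y0,0)
    g=cv2.resize(i[y0:int(C[1])+90,x0:x0+180],None,fx=3,fy=3,interpolation=cv2.INTER_CUBIC)
    hc=cv2.HoughCircles(cv2.cvtColor(g,cv2.COLOR_BGR2GRAY),cv2.HOUGH_GRADIENT,1,50,param1=60,param2=16,minRadius=28,maxRadius=46)
    for q in (hc[0] if hc is not None else []):
        px=(q[0]/3+x0,q[1]/3+y0);P=(onz(c,px,16)-[475.2,-111.7,16])[:2]
        b=i[int(px[1])-6:int(px[1])+7,int(px[0])-6:int(px[0])+7].reshape(-1,3)
        if np.hypot(*P)<58: print(P.round(0),round(q[2]/3,1),np.median(b,0),b.min())
print("before");count(cv2.imread("pics/bw.png"),pickle.load(open("bw.pkl","rb")))
i,c=shot("wrist");cv2.imwrite("pics/be.png",i);print("after");count(i,c)
for col in("purple","red"):
    t=cv2.imread("pics/t3.png");t0=cv2.imread("pics/top0.png")
    print(col,[[np.round(cv2.minAreaRect(k)[0],1) for k in blobs(q,col,6,roi=(290,170,360,205))] for q in(t0,t)])
E
```

```text
time_s: 45.88
position: [473.7, -189.5, 208.0]
tool_rot: [-2.226, -2.216, 0.0]
ft_force: [0.5, 0.9, 0.2]
gripper_width: 0.999
grasp_force: 0.0
before
[46. -8.] 13.1 [ 26.  76. 144.] 17
[-20.  30.] 12.5 [ 36.  76. 142.] 17
[-22. -41.] 12.6 [ 26.  77. 145.] 16
after
[ 47. -16.] 13.1 [115. 118. 127.] 16
[-47. -13.] 12.1 [ 30. 110. 198.] 13
[48.  4.] 13.2 [ 19.  64. 125.] 10
[ 22. -46.] 12.4 [ 20.  65. 126.] 10
[-47.   8.] 13.2 [114. 117. 126.] 107
purple [[array([305.5, 191. ])], [array([305.5, 191. ])]]
red [[array([346. , 182.5])], [array([346. , 182.5])]]
```

Run:
```python
from h import *
i=cv2.imread("pics/be.png");c=robot.get_calibration("wrist")
g=cv2.cvtColor(i,cv2.COLOR_BGR2GRAY);m=(g<45).astype(np.uint8)
n,l,s,ce=cv2.connectedComponentsWithStats(m)
for k in range(1,n):
    P=(onz(c,ce[k],22)-[475.2,-111.7,22])[:2]
    if np.hypot(*P)<62 and 6<s[k,4]<200:
        x,y=ce[k].astype(int);print(P.round(0),s[k,4],"surround",np.median(i[y-9:y+10,x-9:x+10].reshape(-1,3),0))
```

```text
[-55.  13.] 18 surround [85. 82. 85.]
[48. 14.] 21 surround [ 57.  70. 104.]
[ 42. -20.] 25 surround [105. 102. 108.]
[ 26. -48.] 32 surround [ 22.  66. 114.]
```

Run:
```python
from h import *
i=cv2.imread("pics/be.png").astype(int);c=robot.get_calibration("wrist")
m=np.zeros(i.shape[:2],np.uint8)
m[((i[...,2]-i[...,0])>6)&((i[...,2]-i[...,0])<60)&(i.max(2)>60)]=255
m=cv2.morphologyEx(m,cv2.MORPH_OPEN,np.ones((5,5)))
n,l,s,ce=cv2.connectedComponentsWithStats(m)
for k in range(1,n):
    P=(onz(c,ce[k],16)-[475.2,-111.7,16])[:2]
    if np.hypot(*P)<75: print(P.round(0),s[k],"fill",np.median(i[l==k],0))
x,y=proj(c,[449,-152,16]).astype(int);print(i[y-18:y+19:3,x-18:x+19:3,2]);print((i[...,2]-i[...,0])[y-18:y+19:3,x-18:x+19:3])
```

```text
[-47.  10.] [249  94  24  25 478] fill [113. 115. 124.]
[ 48. -14.] [366 124  24  26 429] fill [114. 116. 125.]
[-26. -42.] [277 161  24  22 426] fill [113. 115. 124.]
[[102 103 101 105  99 102 104 101 100 103 100 104 103]
 [102 104  99 105 100 103 101 101 100 101 101 104 104]
 [100 104 100 105  99 102 103 102  99 100 100 104 103]
 [101 104 100 101  99  47  95 116 103 101 102 102 104]
 [102 102 100 101  92 119 125 126 123 117 100 103 103]
 [101 103 101 111 124 130 128 128 127 123 107 103 104]
 [ 91 101  99 120 125 129 130 130 128 125 118 103 102]
 [ 87  92 101 121 125 128 132 133 127 124 118 102 103]
 [ 86  91  92 118 124 126 128 127 127 123 116 101 102]
 [ 89  91  88  96 118 122 124 125 124 118 102 102 102]
 [ 88  87  87  90  96 116 120 120 117  78  99 102 102]
 [ 90  87  89  90  89  88  91 102  92 102 101 102 103]
 [ 90  91  93  92  89  88  87  88  88  92 102 101 101]]
[[ 0  1  0 -1  0  0 -1 -1  0 -3 -1 -1 -1]
 [-1  0 -1 -1 -2  0 -3 -1 -2 -1 -1 -1  0]
 [-1 -1 -1 -1 -2 -1  0 -1 -1 -1  1 -1 -1]
 [ 0  0 -1 -2 -2 -4  8 11  3 -2  0  0  0]
 [ 1 -1  0 -1  9 11 13 12 12  8 -1  0  0]
 [ 1  0  0  8 12 13 12 12 12 13  5  0 -1]
 [ 0 -1 -3 13 11 14 12 13 13 11 11 -2 -1]
 [-1  0  0 11 11 12 11 12 11 11 13 -1 -1]
 [-2  1  1 12 12 12 12 12 12 12 11  0 -1]
 [ 2  0  0  2 10 12 11 11 12 12  1  0  0]
 [-1 -1 -1 -1  3 11 12 12 11  5  0 -2  0]
 [ 0 -1  1 -1  0  0  2  0 -2  1  0 -1 -1]
 [-1  1  0  0 -2  1  1  0  0  2 -1 -1  0]]
```

All six beads are in the bowl and the vials have not moved. I hand in.

```bash
python3 -c "
from plant import robot
print(robot.job_done())"
```

```text
the job is handed in; nothing more can be done
None
```

The job is handed in: four anticlockwise turns stirred, stirrer and all three gauges pressed home, and all six beads in the bowl with both vials unmoved by my last checks; no verdict came back, and I viewed 16 pictures against the 14 allowed.

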